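# Roll the long shaft onto the check line

## Task

Check the long steel shaft for straightness by rolling it over the flat stone plate: push its top sideways with closed fingertips, in as many strokes as it takes, so that it rolls away from the fence until it lies at rest along the line that has an arrowhead at each end, right over it. It must roll off from the fence, not slide, and is never lifted; leave the short shaft and the other things on and round the plate where they are.

Things in the scene. Friction and masses are not known exactly. Their poses are not given: they have to be found in the camera images.
- long_shaft: The longer of two steel shafts: a cylinder 32 mm in diameter and 100 mm long, with a thinner journal (18 mm diameter, 10 mm long) at each end, about 0.2 kg. It lies on the plate about 1 mm from the fence. Origin on its axis at mid-length, so 16 mm above the plate's top; its own y runs along the axis, its x and z turn as it rolls. It rolls with some resistance and stops soon when let go.
- short_shaft: The shorter shaft, a bystander: 32 mm diameter, 50 mm long, with the same journals. It lies in line with the long one along the same fence, to its left or right, their centres 150 mm apart. Origin on its axis at mid-length, y along the axis.
- plate: Fixed stone plate 240 (x) x 320 (y) x 20 mm; origin: centre of its underside, so its top is at z = 20 mm. Along its near (-x) edge a dark steel fence 20 mm high above the top, 14 mm thick, inner face at own x = -100 mm; along the far edge a lip 8 mm high, inner face at x = +109 mm. Two loose bystanders up to 12 mm high lie within 45 mm of the lip. +x points from fence to lip.
- check_line: The check line: a dark flush line 3 mm wide along its own y, as long as the plate is wide, with a filled triangular arrowhead (20 mm wide) at each end; no height of its own. Origin at its middle, on the plate's top; its y is parallel to the fence, its x points away from the fence. A shaft standing on the line has its axis right above it. It lies 35 to 85 mm beyond the shafts' starting axis.
- plain_line: The other line on the plate, same width and direction but without arrowheads; not the goal. It may lie nearer or farther than the check line. Origin at its middle.
- ivory_block: Bystander on the plate near the lip: small ivory block, 26x40x12 mm. Origin at the centre of its underside.
- white_disc: Bystander on the plate near the lip: small white knurled disc, 30 mm diameter, 10 mm high. Origin at the centre of its underside.
- rook: Bystander on the desk to the left of the plate: white chess rook, 74 mm diameter, 67 mm high. Origin at the centre of its underside.
- caliper: Bystander on the desk to the right of the plate: caliper, 77x232x15 mm. Origin at the centre of its underside.
- screwdriver: Bystander on the desk at the near edge, in front of the keyboard, lying left to right: screwdriver, 190 mm long, 29 mm thick. Origin at its underside.

How it is judged:
By the outcome, as a careful person would: the job done as asked, in the order asked, and still so for the second after the job is handed in, with the robot touching nothing.
It also fails if it takes over 61 s, if anything falls off the work surface, if the arm or the gripper's body presses on something with over 40 N, if the wrist force passes 120 N, or if a joint passes its speed limit or range.

## Robot

A 7-joint arm with a two-finger parallel gripper is mounted at the origin on a cart in front of the work surface, level with it; the furniture and walls round the work are solid. World frame = base frame: x ahead of the robot, y to its left, z up, the work surface at z = 0. Lengths are in m, angles in degrees, forces in N, time in s.
With the tool pointing down it reaches from about 0.4 to 0.85 m from the base axis. Payload 10.4 kg.
Tool frame: the origin (TCP) lies between the finger pads; the fingertips stand 17 mm ahead of it and the grasp point (between the pads) lies 2 mm behind it; z points along the fingers, y is the line along which they close (so a half turn about z gives the same grasp; the last joint's range is limited). The gripper opens to 85 mm and grips with 20 to 120 N. Pads are 22 mm wide; open, the fingers measure 114 mm over their backs; the gripper's body (76 mm by 85 mm) begins 54 mm behind the grasp point. The pads swing forward as they close: fully open they stand 13 mm farther back than shut.
Start: joints at [-72.342, 19.034, -3.707, 83.658, 1.238, 77.344, -5.071], TCP at [0.203, 0.591, 0.248] pointing down, gripper open.
Joint ranges: [-148.97, 148.97], [-28.65, 121.19], [-84.17, 76.75], [9.2, 138.47], [-72.65, 252.65], [3.7, 117.97], [-149.18, 149.18]. Speed limits (degrees/s): [127.2, 127.2, 159.86, 159.86, 180, 180, 180].

## Interface

Orientations are given as [roll, pitch, yaw] about the fixed x, y, z axes, in that order (R = Rz(yaw) Ry(pitch) Rx(roll)).
In Python, from plant import arm, imaging, close_job gives the robot as it stands.
- The arm moves only by the tool send_rows, never from a script. Its argument "motion" is a list that holds one entry, the list of rows, each a list of 7 numbers: the opening, from 0 (shut) to 1 (fully open), then the shift along the tool's x, y, z in cm, then the turn, a rotation vector about the tool's x, y, z in degrees. A call has 1 to 5 rows; each row is the pose to reach, as a shift and turn from the pose commanded when the call began, along the tool's axes at that moment; what a row does not reach only later rows make up. A row lasts 1/12 s, in which the tool goes at most 41.7 mm and 7.16 degrees, less where a joint would pass 70% of its speed; a pose out of reach is approached as far as the arm can. A call with a gripper value outside its range is refused whole. The fingers move at their own pace and stop on an object; the grip force is fixed at half the most. Time passes only in rows, so rows that repeat a pose let the fingers close. It gives the time, the measured TCP pose, the force, the opening and the grip force at its end, in the units of the state.
- arm.observe(): the state, without advancing time (a new reading comes with each control period).
- imaging.camera(name): name is "scene" or "top"; returns (picture, depth): 384x512x3 uint8, blue, green, red; 384x512 float32, m along the optical axis (not along the pixel's ray), 0 where there is no reading.
- imaging.camera_info(name): a dict with "fovy" (degrees; the focal length in pixels is half the picture's height over the tangent of half this angle, whatever the lens; pixels are square), "cx", "cy" (the principal point, pixels), "distortion" ([k1, k2, p1, p2, k3] as OpenCV has them; the pictures are not rectified), "R" (3x3) and "t" (3): a world point X has camera coordinates R X + t. Camera axes: x right, y down, z forward; pixel columns grow to the right and rows downward; lengths in m; the calibration is good to about 2 mm. A picture is of the moment at which its call begins. camera_info takes no time and is no camera call.
- close_job(): hands the job in; it is judged then, once.
The state is a dict: "time": time; "joints": joint angles; "joint_velocities": joint speeds; "joint_torque": joint torques, N m; "eef_pos": TCP position; "eef_rot": TCP orientation; "ft_force": force on the tool from outside, world axes, zero at the start; "ft_torque": the same for the moment, N m; "width": finger opening in m; "finger_force": force on a finger pad.
Only numpy, scipy, OpenCV 4.12 (cv2) and the standard library are available. Lean on these libraries where they do the work, as an engineer would, in place of code of your own. Each camera call takes 0.05 s, during which the arm holds its last target. There are 200 camera calls.

## Working session

There is one attempt and no reset: what is moved stays moved. The work goes in short steps, Python scripts to look and compute and a tool call to move; the robot and the scene stay as the last step left them, time stands still between calls to the robot, and variables do not carry over. Pictures are saved under pics/ and viewed, at most 10 in all, crops included, and the job is handed in when it is done.

Besides the shell and the picture viewer there is one more tool, called after "Request:" as a command line: name --argument value ..., lists and objects as JSON in quotes. send_rows: Moves the arm, as the interface text tells. Its arguments: {"type":"object","properties":{"motion":{"type":"array"}},"required":["motion"]}

```bash
mkdir -p pics; ls
python3 - <<'E'
from plant import arm, imaging
import cv2, numpy as np
for n in ("scene","top"):
    p,d=imaging.camera(n); cv2.imwrite(f"pics/{n}0.png",p); np.save(f"pics/{n}0.npy",d)
    i=imaging.camera_info(n); print(n,i)
s=arm.observe(); print(s["time"],s["eef_pos"],s["eef_rot"],s["width"])
E
```

```text
pics
scene {'fovy': 57.75413838448118, 'cx': 256.6470219686655, 'cy': 191.4051187558203, 'distortion': array([-0.0867788,  0.       ,  0.       ,  0.       ,  0.       ]), 'R': array([[-0.74699013, -0.66473612, -0.01147341],
       [-0.28335864,  0.333938  , -0.89899571],
       [ 0.60142633, -0.66828984, -0.43780711]]), 't': array([0.35910461, 0.2063815 , 1.01101496])}
top {'fovy': 52.36018954328593, 'cx': 250.01620396550913, 'cy': 191.71474934054513, 'distortion': array([0.01363036, 0.        , 0.        , 0.        , 0.        ]), 'R': array([[ 1.74100204e-02, -9.99847966e-01, -9.67553483e-04],
       [-9.95642569e-01, -1.72481105e-02, -9.16426643e-02],
       [ 9.16120430e-02,  2.55883809e-03, -9.95791487e-01]]), 't': array([-0.06522127,  0.49518539,  1.17881222])}
0.1 [0.2028871  0.59083511 0.24761387] [-1.79930701e+02  3.06763056e-03  1.61050621e+02] 0.08545960923565425
```

View pics/top0.png

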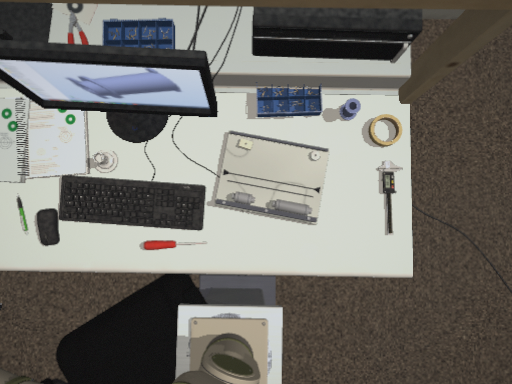

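View pics/scene0.png

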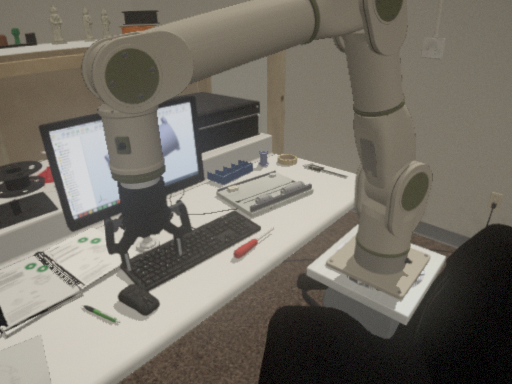

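The top view shows the plate around (270,178), tilted about 13°. The fence is along its lower edge, with the long shaft on the right near (291,207), the short one near (241,198), and two lines above them. I'll enlarge it.

```bash
python3 - <<'E'
import cv2
p=cv2.imread("pics/top0.png")[122:230,200:340]
cv2.imwrite("pics/crop0.png",cv2.resize(p,None,fx=5.5,fy=5.5,interpolation=cv2.INTER_CUBIC))
E
cat > h.py <<'E'
import cv2, numpy as np
from plant import imaging
def K(n):
    i=imaging.camera_info(n); f=192/np.tan(np.radians(i["fovy"]/2))
    return np.array([[f,0,i["cx"]],[0,f,i["cy"]],[0,0,1]]),i["distortion"],np.array(i["R"]),np.array(i["t"])
def w(n,uv,z):
    k,D,R,t=K(n); q=cv2.undistortPoints(np.array(uv,float).reshape(-1,1,2),k,D)[:,0]
    r=np.c_[q,np.ones(len(q))]@R; c=-R.T@t
    return c+r*((z-c[2])/r[:,2])[:,None]
def px(n,X):
    k,D,R,t=K(n); return cv2.projectPoints(np.array(X,float).reshape(-1,1,3),cv2.Rodrigues(R)[0],t,k,D)[0][:,0]
E
```

```text
(no output)
```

View pics/crop0.png

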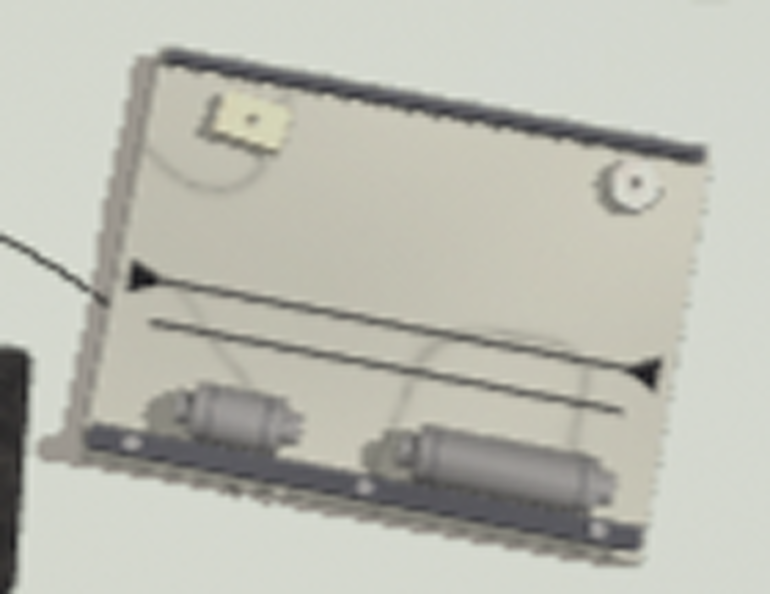

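In the enlarged crop the arrowhead line is the farther one, running from (145,276) to (645,374). The plain line runs from (150,322) to (622,410). The long shaft's body is centred near (508,467), the fence's inner edge goes from (90,428) to (640,525), and the lip's outer edge from (165,50) to (708,148).

Run:
```python
from h import *
c=lambda *a:[((x+.5)/5.5-.5+200,(y+.5)/5.5-.5+122) for x,y in a]
L=w("top",c((145,276),(645,374)),.02); P=w("top",c((150,322),(622,410)),.02)
F=w("top",c((90,428),(640,525)),.04); lip=w("top",c((165,50),(708,148)),.028)
sh=w("top",c((425,428),(600,458),(415,480),(595,505)),.036)
sm=w("top",c((508,467)),.036)
ends=w("top",c((395,452),(612,487)),.036)
for n,v in dict(L=L,P=P,F=F,lip=lip,sh=sh,sm=sm).items(): print(n,v.round(4).tolist())
d=L[0]-L[1]; yaw=np.degrees(np.arctan2(-d[0],d[1])); print("yaw",yaw,[np.degrees(np.arctan2(-(v[0]-v[1])[0],(v[0]-v[1])[1])) for v in(P,F,lip)])
ex=np.array([np.cos(np.radians(yaw)),np.sin(np.radians(yaw))])
f=F[:,:2]@ex
print("from fence inner: L",L[:,:2]@ex-f.mean(),"P",P[:,:2]@ex-f.mean(),"lip outer(220)",lip[:,:2]@ex-f.mean(),"sh",sh[:,:2]@ex-f.mean(),sm[:,:2]@ex-f.mean())
ey=np.array([-ex[1],ex[0]]); print("y: L",L[:,:2]@ey,"sh",sh[:,:2]@ey,"lip",lip[:,:2]@ey,"ex",ex,"f",f)
d=np.load("pics/top0.npy")
k,D,R,t=K("top")
# depth: shaft top
vv,uu=np.mgrid[122:230,200:340]; z=d[122:230,200:340]
q=cv2.undistortPoints(np.c_[uu.ravel(),vv.ravel()].astype(float).reshape(-1,1,2),k,D)[:,0]
X=(np.c_[q,np.ones(len(q))]*z.reshape(-1,1)-t)@R
a=X[:,:2]@ex-f.mean(); b=X[:,:2]@ey
plate=(a>.07)&(a<.13)&(abs(b-L[:,:2].mean(0)@ey)<.1); print("plate z",np.median(X[plate,2]))
m=(X[:,2]>.04)&(X[:,2]<.06)&(a>.0)&(a<.05); print("sh pts",m.sum())
for lo in np.arange(b[m].min(),b[m].max(),.01):
    s=m&(b>=lo)&(b<lo+.01)
    if s.sum()>3: print(round(lo,3),s.sum(),a[s].mean().round(4),X[s,2].max().round(4))
```

```text
L [[0.5572, 0.019, 0.02], [0.5066, -0.2626, 0.02]]
P [[0.5312, 0.0156, 0.02], [0.4862, -0.2497, 0.02]]
F [[0.4695, 0.046, 0.04], [0.4215, -0.2566, 0.04]]
lip [[0.685, 0.0101, 0.028], [0.6341, -0.2963, 0.028]]
sh [[0.473, -0.1386, 0.036], [0.4581, -0.2352, 0.036], [0.4442, -0.1334, 0.036], [0.4321, -0.2325, 0.036]]
sm [[0.4522, -0.1845, 0.036]]
yaw -10.186514536792872 [np.float64(-9.632127742661753), np.float64(-9.014695180367253), np.float64(-9.437135425053423)]
from fence inner: L [0.08800827 0.08800827] P [0.06298654 0.06559064] lip outer(220) [0.21536721 0.21943043] sh [0.03294358 0.03536581 0.00367239 0.00937212] [0.02065116]
y: L [ 0.11725569 -0.16883343] sh [-0.05273312 -0.15044682 -0.05272029 -0.15241682] lip [ 0.13112522 -0.1795217 ] ex [ 0.98423726 -0.17685309] f [0.45394725 0.46021293]
plate z 0.02040949781588488
sh pts 604
-0.165 14 0.0176 0.0455
-0.155 26 0.0187 0.0566
-0.145 36 0.0182 0.0563
-0.135 33 0.0182 0.0558
-0.125 39 0.018 0.0572
-0.115 33 0.0191 0.0549
-0.105 36 0.0189 0.0555
-0.095 35 0.0181 0.0568
-0.085 34 0.0188 0.0563
-0.075 37 0.0183 0.0559
-0.065 35 0.0164 0.0553
-0.055 24 0.0197 0.0547
-0.045 8 0.0136 0.0448
0.015 21 0.0177 0.0556
0.025 36 0.0173 0.0561
0.035 34 0.0178 0.0544
0.045 34 0.0172 0.0555
0.055 32 0.0179 0.0541
0.065 31 0.0179 0.0554
0.075 15 0.0163 0.0491
```

Plate yaw is about -9.7°. The shaft axis is about 18 mm from the fence and the check line about 88 mm, so the roll is about 70 mm. The shaft centre is near (0.449, -0.185). I'll bring the arm over in steps.

Request:
send_rows --motion '[[[0,-3,-2.6,0,0,0,0],[0,-6,-5.2,0,0,0,0],[0,-9,-7.8,0,0,0,0],[0,-12,-10.4,0,0,0,0],[0,-14,-12,0,0,0,0]]]'

```text
time: 0.52
eef_pos: [0.2986, 0.4285, 0.2481]
eef_rot: [-179.9, 0.0, 160.9]
ft_force: [0.5, 0.3, 1.8]
width: 0.025
finger_force: 0.0
```

Request:
send_rows --motion '[[[0,-2.7,-2.6,0,0,0,0],[0,-5.4,-5.2,0,0,0,0],[0,-8.1,-7.8,0,0,0,0],[0,-10.8,-10.4,0,0,0,0],[0,-12.2,-11.7,0,0,0,0]]]'

```text
time: 0.93
eef_pos: [0.3756, 0.2776, 0.2482]
eef_rot: [-180.0, 0.0, 160.8]
ft_force: [0.9, -0.8, -0.1]
width: -0.0002
finger_force: 0.0
```

Request:
send_rows --motion '[[[0,-2.7,-2.6,0,0,0,0],[0,-5.4,-5.2,0,0,0,0],[0,-8.1,-7.8,0,0,0,0],[0,-10.8,-10.4,0,0,0,0],[0,-12.2,-11.7,0,0,0,0]]]'

```text
time: 1.35
eef_pos: [0.4525, 0.1271, 0.2483]
eef_rot: [-180.0, 0.0, 160.8]
ft_force: [0.6, -0.4, 0.4]
width: -0.0
finger_force: 0.0
```

Request:
send_rows --motion '[[[0,-1.2,-3.6,0,0,0,0],[0,-2.4,-7.2,0,0,0,0],[0,-3.6,-10.8,0,0,0,0],[0,-4.8,-14.4,0,0,0,0],[0,-5.1,-14.9,0,0,0,0]]]'

```text
time: 1.77
eef_pos: [0.4503, -0.0324, 0.2484]
eef_rot: [-180.0, 0.0, 160.6]
ft_force: [-0.5, -0.4, 0.4]
width: 0.0003
finger_force: 0.0
```

Request:
send_rows --motion '[[[0,-1.2,-3.6,0,0,0,-2],[0,-2.4,-7.2,0,0,0,-4],[0,-3.6,-10.8,0,0,0,-6],[0,-4.8,-14.4,0,0,0,-8],[0,-5.1,-14.9,0,0,0,-9.3]]]'

```text
time: 2.18
eef_pos: [0.4494, -0.1898, 0.2486]
eef_rot: [-179.9, 0.0, 170.0]
ft_force: [-1.2, 0.3, 1.0]
width: 0.0003
finger_force: 0.0
```

Request:
send_rows --motion '[[[0,0,0.4,4,0,0,0],[0,0,0.4,8,0,0,0],[0,0,0.4,12,0,0,0],[0,0,0.4,15,0,0,0],[0,0,0.4,16.3,0,0,0]]]'

```text
time: 2.6
eef_pos: [0.4491, -0.1786, 0.0812]
eef_rot: [-180.0, -0.3, 170.3]
ft_force: [-0.8, 1.1, -0.2]
width: -0.0003
finger_force: 0.0
```

Request:
send_rows --motion '[[[0,0,0,0,0,0,0],[0,0,0,0,0,0,0]]]'

```text
time: 2.77
eef_pos: [0.4512, -0.1794, 0.0851]
eef_rot: [-180.0, -0.1, 170.3]
ft_force: [-0.2, -0.6, 0.5]
width: -0.0001
finger_force: 0.0
```

Run:
```python
from h import *
from plant import arm
s=arm.observe(); print(s["eef_pos"],s["eef_rot"],s["ft_force"])
p,d=imaging.camera("scene"); a=cv2.resize(p[150:230,200:330],None,fx=6,fy=6,interpolation=cv2.INTER_CUBIC)
cv2.imwrite("pics/s1.png",a)
```

```text
[ 0.45122936 -0.17944561  0.0851471 ] [-1.79967585e+02 -8.36916203e-02  1.70334444e+02] [-0.23495649 -0.58838727  0.4806324 ]
```

View pics/s1.png

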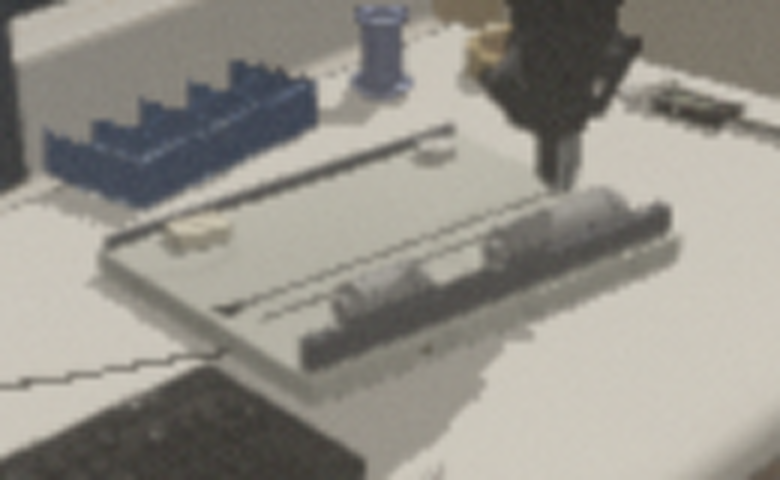

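The tip is over the shaft's middle, about 16 mm above its top. I'll shift to the shaft's centre, slightly back towards the fence, then descend and feel for contact.

Request:
send_rows --motion '[[[0,0.8,-0.5,0.6,0,0,0],[0,0.8,-0.5,1.2,0,0,0],[0,0.8,-0.5,1.4,0,0,0],[0,0.8,-0.5,1.5,0,0,0],[0,0.8,-0.5,1.5,0,0,0]]]'

```text
time: 3.23
eef_pos: [0.4429, -0.1829, 0.0703]
eef_rot: [180.0, 0.0, 170.3]
ft_force: [-0.1, -0.4, -0.2]
width: 0.0005
finger_force: 0.0
```

Request:
send_rows --motion '[[[0,0,0,0.05,0,0,0],[0,0,0,0.1,0,0,0],[0,0,0,0.1,0,0,0],[0,0,0,0.1,0,0,0]]]'

```text
time: 3.57
eef_pos: [0.4429, -0.183, 0.0693]
eef_rot: [180.0, -0.0, 170.4]
ft_force: [-0.1, -0.6, -0.2]
width: 0.0003
finger_force: 0.0
```

Request:
send_rows --motion '[[[0,0,0,0.05,0,0,0],[0,0,0,0.1,0,0,0],[0,0,0,0.1,0,0,0],[0,0,0,0.1,0,0,0]]]'

```text
time: 3.9
eef_pos: [0.4435, -0.1831, 0.0688]
eef_rot: [180.0, 0.1, 170.3]
ft_force: [0.9, 0.5, 5.2]
width: -0.0
finger_force: 2.9
```

Contact shows about 5 N. First stroke:

Request:
send_rows --motion '[[[0,-0.3,0,0,0,0,0],[0,-0.7,0,0,0,0,0],[0,-1.2,0,0,0,0,0],[0,-1.7,0,0,0,0,0],[0,-2.0,0,0,0,0,0]]]'

```text
time: 4.32
eef_pos: [0.4638, -0.1866, 0.069]
eef_rot: [180.0, 0.1, 170.4]
ft_force: [0.7, 0.7, 7.1]
width: 0.0002
finger_force: 3.7
```

Request:
send_rows --motion '[[[0,0,0,0,0,0,0],[0,0,0,0,0,0,0],[0,0,0,0,0,0,0]]]'

```text
time: 4.57
eef_pos: [0.4635, -0.1866, 0.069]
eef_rot: [180.0, 0.1, 170.4]
ft_force: [0.9, 0.5, 6.0]
width: -0.0001
finger_force: 3.4
```

```bash
cat >> h.py <<'E'
YAW=np.radians(-9.8); EX=np.array([np.cos(YAW),np.sin(YAW)]); EY=np.array([-EX[1],EX[0]])
def shaft(n="top"):
    p,d=imaging.camera(n); k,D,R,t=K(n); vv,uu=np.mgrid[0:384,0:512]
    q=cv2.undistortPoints(np.c_[uu.ravel(),vv.ravel()].astype(float).reshape(-1,1,2),k,D)[:,0]
    X=(np.c_[q,np.ones(len(q))]*d.reshape(-1,1)-t)@R
    a=X[:,:2]@EX; b=X[:,:2]@EY
    return p,X,a,b
E
python3 - <<'E'
from h import *
p,X,a,b=shaft()
np.savez("pics/o1.npz",p=p,X=X)
m=(X[:,2]>.041)&(X[:,2]<.056)&(a>.43)&(a<.6)&(b>-.2)&(b<.12)
for lo in np.arange(-.17,-.03,.01):
    s=m&(b>=lo)&(b<lo+.01)
    if s.sum()>3: print(round(lo,3),s.sum(),a[s].mean().round(4),X[s,2].max().round(4))
E
```

```text
-0.07 6 0.4773 0.0516
-0.06 9 0.4725 0.0523
-0.05 16 0.4696 0.0481
-0.04 8 0.4503 0.0453
```

Horizontal force stayed tiny, so the shaft appears to roll. I'll lift, step back and take a scene look.

Request:
send_rows --motion '[[[0,0,0,-0.3,0,0,0],[0,0,0,-0.8,0,0,0],[0,1.0,0,-0.8,0,0,0],[0,1.0,0,-0.8,0,0,0]]]'

```text
time: 4.95
eef_pos: [0.4509, -0.1847, 0.0761]
eef_rot: [180.0, -0.1, 170.3]
ft_force: [-0.3, 0.0, -0.8]
width: -0.0002
finger_force: 0.0
```

Run:
```python
from h import *
p,X,a,b=shaft("scene")
a0=cv2.resize(p[150:230,200:330],None,fx=6,fy=6,interpolation=cv2.INTER_CUBIC); cv2.imwrite("pics/s2.png",a0)
m=(X[:,2]>.044)&(X[:,2]<.06)&(a>.43)&(a<.6)&(b>-.2)&(b<.12)
for lo in np.arange(-.17,.12,.01):
    s=m&(b>=lo)&(b<lo+.01)
    if s.sum()>3: print(round(lo,3),s.sum(),a[s].mean().round(4),X[s,2].max().round(4))
```

```text
-0.15 6 0.4805 0.0515
-0.14 6 0.4801 0.053
-0.13 4 0.4764 0.0505
-0.12 4 0.4788 0.0507
-0.11 9 0.4807 0.0527
-0.1 7 0.4808 0.0519
-0.09 7 0.4808 0.0523
-0.08 10 0.4816 0.0533
-0.07 9 0.4799 0.0518
-0.06 10 0.4832 0.0533
0.02 7 0.4728 0.0531
0.03 10 0.4709 0.0527
0.04 10 0.4712 0.0506
0.05 9 0.4693 0.0523
0.06 11 0.4729 0.0527
0.07 7 0.4735 0.0522
```

View pics/s2.png

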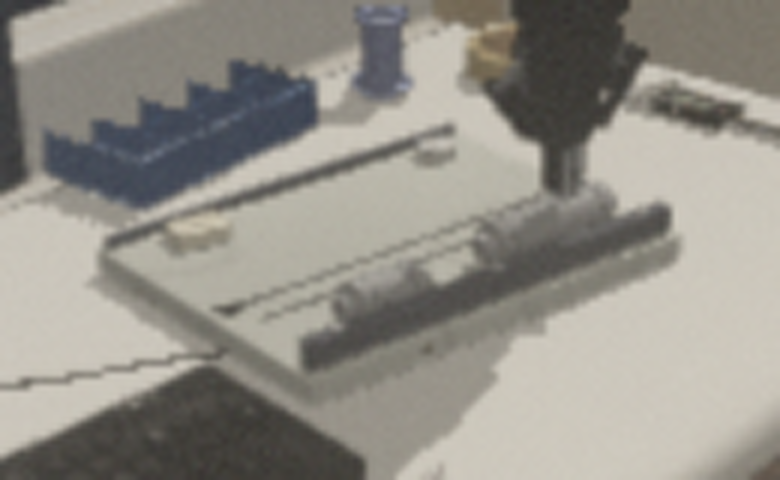

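It rolled about 10 mm, half of the tip's travel, and stayed parallel (shaft at (545,225) in the crop). I'll continue with longer strokes.

Request:
send_rows --motion '[[[0,0,0,0.4,0,0,0],[0,0,0,0.7,0,0,0],[0,0,0,0.8,0,0,0],[0,0,0,0.8,0,0,0],[0,0,0,0.8,0,0,0]]]'

```text
time: 5.42
eef_pos: [0.4537, -0.1847, 0.0687]
eef_rot: [180.0, 0.1, 170.4]
ft_force: [-0.5, 0.8, 8.4]
width: -0.0
finger_force: 4.4
```

Request:
send_rows --motion '[[[0,-0.4,0,0,0,0,0],[0,-1.1,0,0,0,0,0],[0,-1.9,0,0,0,0,0],[0,-2.6,0,0,0,0,0],[0,-3.0,0,0,0,0,0]]]'

```text
time: 5.83
eef_pos: [0.4841, -0.1899, 0.0689]
eef_rot: [180.0, 0.1, 170.4]
ft_force: [0.2, 1.6, 11.7]
width: -0.0001
finger_force: 5.7
```

Request:
send_rows --motion '[[[0,0,0,0,0,0,0],[0,0,0,-0.3,0,0,0],[0,0,0,-0.8,0,0,0],[0,1.5,0,-0.8,0,0,0],[0,1.5,0,-0.8,0,0,0]]]'

```text
time: 6.25
eef_pos: [0.4655, -0.1872, 0.076]
eef_rot: [180.0, -0.1, 170.3]
ft_force: [-1.2, -1.0, -1.0]
width: -0.0002
finger_force: 0.0
```

Request:
send_rows --motion '[[[0,0,0,0.4,0,0,0],[0,0,0,0.7,0,0,0],[0,0,0,0.76,0,0,0],[0,0,0,0.76,0,0,0],[0,0,0,0.76,0,0,0]]]'

```text
time: 6.67
eef_pos: [0.4684, -0.1871, 0.0688]
eef_rot: [180.0, 0.0, 170.4]
ft_force: [1.1, 1.1, 5.5]
width: 0.0002
finger_force: 2.4
```

Request:
send_rows --motion '[[[0,-0.4,0,0,0,0,0],[0,-1.1,0,0,0,0,0],[0,-1.9,0,0,0,0,0],[0,-2.6,0,0,0,0,0],[0,-3.0,0,0,0,0,0]]]'

```text
time: 7.08
eef_pos: [0.4988, -0.1923, 0.069]
eef_rot: [-180.0, 0.1, 170.4]
ft_force: [0.7, 1.0, 7.8]
width: 0.0001
finger_force: 4.0
```

Request:
send_rows --motion '[[[0,0,0,0,0,0,0],[0,0,0,-0.3,0,0,0],[0,0,0,-0.8,0,0,0],[0,1.5,0,-0.8,0,0,0],[0,1.5,0,-0.8,0,0,0]]]'

```text
time: 7.5
eef_pos: [0.4805, -0.1898, 0.0765]
eef_rot: [180.0, -0.1, 170.3]
ft_force: [-0.6, 0.1, -0.9]
width: -0.0002
finger_force: 0.0
```

```bash
cat > m.py <<'E'
from h import *
p,X,a,b=shaft("scene")
cv2.imwrite("pics/last.png",p)
m=(X[:,2]>.044)&(X[:,2]<.06)&(a>.43)&(a<.6)&(b>-.2)&(b<.12)
l=m&(b>-.15)&(b<-.055); s=m&(b>.02)&(b<.08)
print("long slope deg",np.degrees(np.arctan(np.polyfit(b[l],a[l],1)[0])),"mid a",a[l].mean(),"b",b[m&(b<0)].min(),b[m&(b<0)].max(),"short",a[s].mean(),"moved",a[l].mean()-a[s].mean())
E
python3 m.py
```

```text
long slope deg 1.1544479352274566 mid a 0.5115914883162253 b -0.15158777322394867 -0.044259378514599164 short 0.4725153137383071 moved 0.03907617457791818
```

Request:
send_rows --motion '[[[0,0,0,0.4,0,0,0],[0,0,0,0.7,0,0,0],[0,0,0,0.8,0,0,0],[0,0,0,0.8,0,0,0],[0,0,0,0.8,0,0,0]]]'

```text
time: 7.97
eef_pos: [0.483, -0.1896, 0.0688]
eef_rot: [180.0, 0.0, 170.4]
ft_force: [-0.0, 1.0, 3.1]
width: -0.0001
finger_force: 2.1
```

Request:
send_rows --motion '[[[0,-0.4,0,0,0,0,0],[0,-1.1,0,0,0,0,0],[0,-1.9,0,0,0,0,0],[0,-2.6,0,0,0,0,0],[0,-3.0,0,0,0,0,0]]]'

```text
time: 8.38
eef_pos: [0.5133, -0.1948, 0.069]
eef_rot: [-180.0, 0.1, 170.4]
ft_force: [-0.5, 1.3, 7.4]
width: -0.0001
finger_force: 3.7
```

Request:
send_rows --motion '[[[0,0,0,0,0,0,0],[0,0,0,-0.3,0,0,0],[0,0,0,-1.8,0,0,0],[0,1.5,0,-4.8,0,0,0],[0,1.5,0,-8.0,0,0,0]]]'

```text
time: 8.8
eef_pos: [0.4941, -0.1923, 0.1479]
eef_rot: [-180.0, -0.3, 170.3]
ft_force: [1.3, -0.5, -0.0]
width: 0.0002
finger_force: 0.0
```

Request:
send_rows --motion '[[[0,0,4,0,0,0,0],[0,0,8,0,0,0,0],[0,0,12,0,0,0,0],[0,0,16,0,0,0,0],[0,0,20,0,0,0,0]]]'

```text
time: 9.22
eef_pos: [0.5304, 0.0068, 0.1488]
eef_rot: [180.0, -0.0, 170.3]
ft_force: [1.0, -0.7, -0.0]
width: 0.0003
finger_force: 0.0
```

```bash
python3 m.py
python3 - <<'E'
from h import *
p,X,a,b=shaft("top")
cv2.imwrite("pics/t2.png",cv2.resize(p[122:230,200:340],None,fx=5.5,fy=5.5,interpolation=cv2.INTER_CUBIC))
E
```

```text
long slope deg -0.14774976230268133 mid a 0.5281445530087674 b -0.1533826484606859 -0.043685433683251784 short 0.4717725710427614 moved 0.05637198196600601
```

View pics/t2.png

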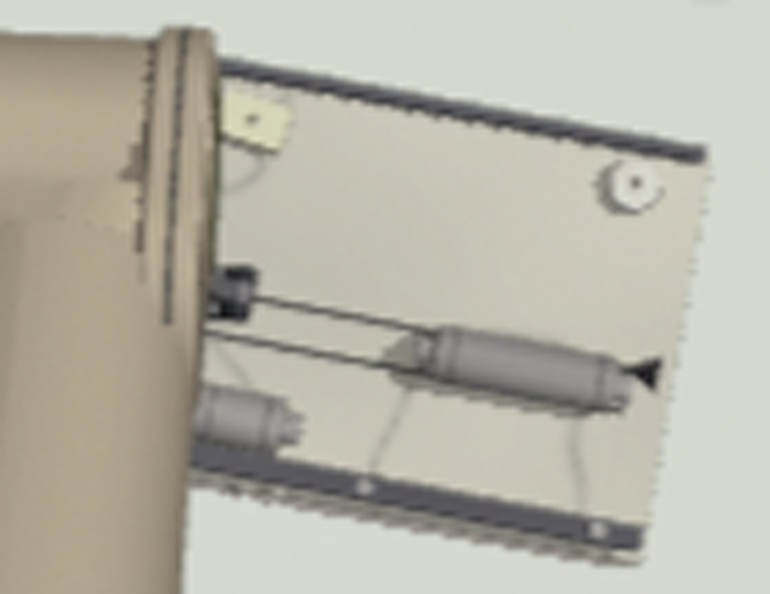

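The shaft is just short of the arrowhead line: it is centred near (530,368) in the crop, with the line visible at (430,333) and the arrowhead at (650,373). I'll fit both precisely.

```bash
cat > fit.py <<'E'
from h import *
from scipy.optimize import least_squares
p0=cv2.cvtColor(cv2.imread("pics/top0.png"),cv2.COLOR_BGR2GRAY).astype(float)
# check line: darkest subpixel row per column, initial image
u=np.arange(232,312); pts=[]
for c in u:
    v0=122+((276+98*((c-200)*5.5-145)/500)/5.5); r=np.arange(int(round(v0))-3,int(round(v0))+4)
    g=p0[r,c]; wt=np.clip(np.median(g)-8-g,0,None)
    if wt.sum()>10: pts.append((c,(wt*r).sum()/wt.sum()))
L=w("top",pts,.02); la,lb=L[:,:2]@EX,L[:,:2]@EY
k=np.polyfit(lb,la,1); r=la-np.polyval(k,lb); k=np.polyfit(lb[abs(r)<.002],la[abs(r)<.002],1)
print("line slope deg",np.degrees(np.arctan(k[0])),"a at b=-.1:",np.polyval(k,-.1),len(pts),r.std())
A=[shaft("top")[1:] for _ in range(3)]
X=np.concatenate([q[0] for q in A]); a=X[:,:2]@EX; b=X[:,:2]@EY
m=(X[:,2]>.04)&(X[:,2]<.06)&(a>.47)&(a<.6)&(b>-.147)&(b<-.053)
f=lambda q:np.hypot(a[m]-q[0]-q[1]*(b[m]+.1),X[m,2]-q[2])-.016
s=least_squares(f,[.545-.0,0,.036],loss="soft_l1",f_scale=.001).x
print("axis a",s[0],"slope deg",np.degrees(np.arctan(s[1])),"z",s[2],m.sum())
for lo,hi in((-.147,-.1),(-.1,-.053)):
    q=m&(b>lo)&(b<hi); print("mean a",a[q].mean(),"at b",b[q].mean(), "mid-range",(np.percentile(a[q],2)+np.percentile(a[q],98))/2)
print("to go mm",1e3*(np.polyval(k,-.1)-s[0]))
E
python3 fit.py
```

```text
line slope deg -0.09839874968634592 a at b=-.1: 0.5451497777630478 80 0.0002219561416366937
axis a 0.5323396346336593 slope deg -0.28520426838389273 z 0.036420039394681275 931
mean a 0.5316219425140798 at b -0.12349853404693124 mid-range 0.5322731041934308
mean a 0.5316471737568447 at b -0.0764750764615512 mid-range 0.5323128732634486
to go mm 12.810143129388551
```

12.8 mm to go, parallel within 0.2°. The final stroke needs about 25 mm of tip travel.

Request:
send_rows --motion '[[[0,0,-4,0,0,0,0],[0,0,-8,0,0,0,0],[0,0,-12,0,0,0,0],[0,0,-16,0,0,0,0],[0,0,-20,0,0,0,0]]]'

```text
time: 9.88
eef_pos: [0.4955, -0.1957, 0.1488]
eef_rot: [180.0, 0.0, 170.2]
ft_force: [1.2, 0.4, 0.7]
width: -0.0001
finger_force: 0.0
```

Request:
send_rows --motion '[[[0,0,0,3,0,0,0],[0,0,0,5.5,0,0,0],[0,0,0,7,0,0,0],[0,0,0,7.3,0,0,0],[0,0,0,7.3,0,0,0]]]'

```text
time: 10.3
eef_pos: [0.4958, -0.1935, 0.0751]
eef_rot: [-180.0, -0.1, 170.2]
ft_force: [-0.2, -0.2, 0.4]
width: -0.0001
finger_force: 0.0
```

Request:
send_rows --motion '[[[0,0,0,0.3,0,0,0],[0,0,0,0.6,0,0,0],[0,0,0,0.7,0,0,0],[0,0,0,0.7,0,0,0],[0,0,0,0.7,0,0,0]]]'

```text
time: 10.72
eef_pos: [0.4973, -0.1922, 0.0691]
eef_rot: [180.0, 0.0, 170.4]
ft_force: [0.1, 0.5, 0.5]
width: 0.0003
finger_force: 0.0
```

Request:
send_rows --motion '[[[0,-0.4,0,0,0,0,0],[0,-1.0,0,0,0,0,0],[0,-1.6,0,0,0,0,0],[0,-2.2,0,0,0,0,0],[0,-2.5,0,0,0,0,0]]]'

```text
time: 11.13
eef_pos: [0.5231, -0.1967, 0.069]
eef_rot: [-180.0, 0.1, 170.4]
ft_force: [-0.7, -0.2, 6.8]
width: 0.0
finger_force: 3.2
```

Request:
send_rows --motion '[[[0,0,0,0,0,0,0],[0,0,0,0,0,0,0],[0,0,0,-0.3,0,0,0],[0,0,0,-2.8,0,0,0],[0,0,0,-6.5,0,0,0]]]'

```text
time: 11.55
eef_pos: [0.5196, -0.1956, 0.1315]
eef_rot: [-180.0, -0.4, 170.4]
ft_force: [0.9, -0.7, 0.8]
width: -0.0003
finger_force: 0.0
```

Request:
send_rows --motion '[[[0,0,4,0,0,0,0],[0,0,8,0,0,0,0],[0,0,12,0,0,0,0],[0,0,16,0,0,0,0],[0,0,20,0,0,0,0]]]'

```text
time: 11.97
eef_pos: [0.5551, 0.0028, 0.1337]
eef_rot: [180.0, -0.0, 170.3]
ft_force: [1.0, -1.1, -0.1]
width: -0.0001
finger_force: 0.0
```

```bash
python3 fit.py
python3 - <<'E'
from h import *
p,X,a,b=shaft("top")
cv2.imwrite("pics/t3.png",cv2.resize(p[122:230,200:340],None,fx=5.5,fy=5.5,interpolation=cv2.INTER_CUBIC))
E
```

```text
line slope deg -0.09839874968634592 a at b=-.1: 0.5451497777630478 80 0.0002219561416366937
axis a 0.544857774888631 slope deg -0.502377720177372 z 0.036436085881934886 930
mean a 0.5437233189890699 at b -0.12342824939700785 mid-range 0.5447529134616209
mean a 0.5436999692631787 at b -0.07687154418363411 mid-range 0.5442978278364354
to go mm 0.29200287441688566
```

View pics/t3.png

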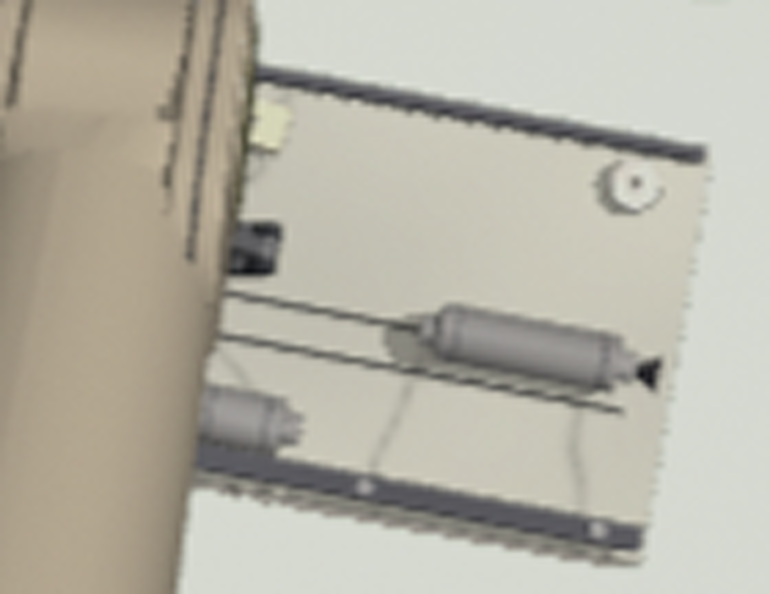

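The shaft lies on the arrowhead line: its journals, at (432,328) and (625,366), are in line with the line and the right arrowhead. The fit gives 0.3 mm off and under 0.5° skew, and the arm is clear.

```bash
python3 -c "
from plant import close_job
print(close_job())"
```

```text
the job is handed in; nothing more can be done
None
```

The long shaft was rolled off the fence in five strokes and rests over the arrowhead line (measured about 0.3 mm off and within 0.5° of parallel), the short shaft and other things were not touched, and the job was handed in at about 12 s.

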